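# Inspect a flat key under the loupe at its focal height

### The job

Lay the flat steel key flat in the nest of the green inspection stand, lengthwise between the black end walls, and let go of it. Then pick up the loupe by its blue handle and hold it still and level over the middle of the key, with the lens at the height that the red pointer marks and the loupe touching neither key nor stand; the program finishes while the robot is still holding it there. Leave the red pointer, the collet and the loose T-nut where they are.

Things in the scene. Friction and masses are not known exactly. Their poses are not given: they have to be found in the camera images.
- flat_key: Loose flat bright-steel key, a plain bar 14 x 112 x 7 mm (x, y, z), 85 g, lying flat on the bench; origin at the centre of its underside, long axis y. Both ends are alike. To the left of the stand, at any yaw.
- station: Inspection stand fixed to the bench: green base plate 195 x 90 mm, 6 mm thick, x from -77.5 to +117.5 mm, y from -45 to +45 mm; +x points roughly away from the robot. It carries the nest, and at x = +97 mm, y = 0 a steel post of 12 mm diameter rising to 156 mm above the bench, with the red pointer. Origin on the bench under the nest's middle.
- nest (a point): Centre of the nest's floor, 6 mm above the bench; axes as the stand's. The nest lies along x: at each end a black U of walls 7 mm high above the floor, inside 120 mm long (x -60 to +60 mm) and 20 mm wide (y -10 to +10 mm). Its side walls, 6 mm thick, run from |x| = 32 to 62 mm only, so the middle 64 mm is open on both sides for fingers.
- pointer_tip (a point): Tip of the red pointer, mid thickness of its 3 mm arm, 27 mm from the post's axis towards the nest (x = +70 mm, y = 0 in the stand's frame). Slides stiffly on the post and marks the focal height, 66 to 116 mm above the bench, different each time. Its hub, a red cylinder 24 mm in diameter, 14 mm high, is centred on the same height.
- loupe: Loose loupe (reading lens) lying flat on the bench right of the stand, 90 g: blue handle 110 mm long (x -58 to +52 mm), 14 mm wide (y), 16 mm high, then an aluminium ring 72 mm across and 10 mm high with the glass, centred at x = +95 mm. Origin on the underside below the middle of the handle; balance point about x = +27 mm. z is its upright axis.
- lens (a point): Centre of the lens, at mid thickness, x = +95 mm and 5 mm above the loupe's underside; its z is the lens axis, vertical when the loupe is level. This is the point that belongs at the pointer tip's height.
- er_collet: Bystander: loose grey slotted spring collet standing upright in front of the stand, 33 mm diameter, 46 mm high; origin under its centre.
- spare_t_nut: Bystander: loose steel T-nut in front of the stand on the right, 28 x 28 x 18 mm; origin under its centre.

How it is judged (in metres and radians):
On the way:
1. the key lies flat in the nest and has been let go (x of flat_key in the frame of nest between -0.007 and 0.007 m and y of flat_key in the frame of nest between -0.006 and 0.006 m and z of flat_key in the frame of nest between -0.003 and 0.003 m and angle between flat_key's own z axis and vertical below 0.08 rad and angle between the y axis of flat_key and the x axis of station, either way round below 0.12 rad and contact force between the fingers and flat_key below 0.1 N), for 0.3 s.
At the end, for the whole second after the job is handed in: Key flat and released in the nest (7 mm lengthwise, 6 mm across, 3 mm in height, 0.08 rad level). Loupe held still in the fingers, off stand and key, lens within 12 mm horizontally of the key's middle, within 8 mm of the pointer tip's height, level to 0.12 rad (all of step 1 and z of lens in the frame of pointer_tip between -0.008 and 0.008 m and horizontal distance between lens and flat_key below 0.012 m and angle between lens's own z axis and vertical below 0.12 rad and contact force between the fingers and loupe above 1 N and contact force between loupe and station below 0.1 N and contact force between loupe and flat_key below 0.1 N and linear speed of loupe below 0.02 m/s); the arm keeps its last pose, push and grip.
It fails at once if the red pointer is shifted by more than 5 mm (distance of pointer_tip from where it was at the start of the episode above 0.005 m).
It fails at once if the loupe presses on the key (contact force between loupe and flat_key above 2 N).
It fails at once if the loupe bumps the stand (contact force between loupe and station above 2 N).
It fails at once if the collet is moved by more than 20 mm (distance of er_collet from where it was at the start of the episode above 0.02 m).
It fails at once if the T-nut is moved by more than 20 mm (distance of spare_t_nut from where it was at the start of the episode above 0.02 m).
It also fails if it takes over 64 s, if anything falls off the work surface, if the arm or the gripper's body presses on something with over 40 N, if the wrist force passes 120 N, or if a joint passes its speed limit or range.

### The arm

A 6-joint arm with a two-finger parallel gripper is mounted at the origin on a cart in front of the work surface, level with it; the furniture and walls round the work are solid. World frame = base frame: x ahead of the robot, y to its left, z up, the work surface at z = 0. Lengths are in m, angles in degrees, forces in N, time in s.
With the tool pointing down it reaches from about 0.275 to 0.75 m from the base axis. Payload 10.2 kg.
Tool frame: the origin (TCP) lies between the finger pads; the fingertips stand 11 mm ahead of it and the grasp point (between the pads) lies 8 mm behind it; z points along the fingers, y is the direction in which the jaws open and shut (so a half turn about z gives the same grasp; the last joint's range is limited). The gripper opens to 88 mm and grips with 3 to 60 N. Pads are 18 mm wide; open, the fingers measure 123 mm over their backs; the gripper's body (75 mm by 187 mm) begins 45 mm behind the grasp point.
Start: joints at [-85.107, 17.928, 85.812, -0, 76.261, -12.8], TCP at [0.16, -0.5, 0.25] pointing down, gripper open.
Joint ranges: [-168.41, 168.41], [-55.51, 124.54], [10.69, 146.95], [-70.63, 250.63], [1, 178], [-165.06, 165.06]. Speed limits (degrees/s): [136.94, 136.94, 172.46, 180, 180, 180].

### API

Orientations are given as [roll, pitch, yaw] about the fixed x, y, z axes, in that order (R = Rz(yaw) Ry(pitch) Rx(roll)).
In Python, from workcell import bot, imaging, workorder gives the robot as it stands. The module is installed in compiled form; this text tells all that it offers.
- The arm moves only by the tool jog_arm, never from a script. Its argument "motion" is a list of rows, each a list of 7 numbers: the shift along the world's x, y, z in units of 0.6 m (1.0 is 0.6 m), then the turn, a rotation vector about the world's x, y, z in units of 45 degrees (1.0 is 45 degrees), then the gripper's target within -1 to 1 (fully open at 1, half-way at 0, shut at -1). In form: [[dx, dy, dz, wx, wy, wz, claw], ...]. A call has 1 to 12 rows; each row is the pose to reach, as a shift and turn from the pose measured when the call began; what a row does not reach only later rows make up. A row lasts 1/8 s, in which the tool goes at most 62.5 mm and 10.7 degrees, less where a joint would pass 70% of its speed; a pose out of reach is approached as far as the arm can. A call with a number of a shift or a turn outside -1 to 1 is refused whole. A call with a gripper value outside its range is refused whole. The fingers move at their own pace and stop on an object; "force" is the grip in N (left out, the last holds). Time passes only in rows, so rows that repeat a pose let the fingers close. It gives the time, the measured TCP pose, the force and the opening at its end, in the units of the state.
- bot.get_obs(): the state, without advancing time (a new reading comes with each control period).
- imaging.read_camera(name): name is "scene" or "top" or "wrist"; returns the picture (420x560x3 uint8, red, green, blue); there is no depth.
- imaging.get_calibration(name): a dict with "fovy" (degrees; the focal length in pixels is half the picture's height over the tangent of half this angle, whatever the lens; pixels are square), "cx", "cy" (the principal point, pixels), "R" (3x3) and "t" (3): a world point X has camera coordinates R X + t. Camera axes: x right, y down, z forward; pixel columns grow to the right and rows downward; lengths in m; the calibration is good to about 2 mm. A picture is of the moment at which its call begins: read the wrist's pose just before it. get_calibration takes no time and is no camera call; for the wrist camera it gives the pose at the moment of the call.
- workorder.finish_job(): hands the job in, once; it reports no verdict.
The state is a dict: "time_s": time; "joint_positions": joint angles; "qd": joint speeds; "joint_torque": joint torques, N m; "position": TCP position; "tool_rot": TCP orientation; "ft_force": force on the tool from outside, world axes, zero at the start; "moment": the same for the moment, N m; "opening": finger opening in m.
Only numpy, scipy, OpenCV 4.12 (cv2) and the standard library are available. Lean on these libraries where they do the work, as an engineer would, in place of code of your own. Each camera call takes 0.05 s, during which the arm holds its last target. There are 200 camera calls.

## Working session

There is one attempt and no reset: what is moved stays moved. The work goes in short steps, Python scripts to look and compute and a tool call to move; the robot and the scene stay as the last step left them, time stands still between calls to the robot, and variables do not carry over. Pictures are saved under pics/ and viewed, about 8 in all and at most 12, crops included, and the job is handed in when it is done.

Besides the shell and the picture viewer there is one more tool, called after "Call:" by a JSON object that holds its "op" and its "data". jog_arm: Moves the arm, as the interface text tells. Its arguments: {"type":"object","properties":{"motion":{"type":"array","items":{"type":"array","items":{"type":"number","minimum":-1,"maximum":1}}},"force":{"type":"number"}},"required":["motion"]}

```bash
mkdir -p pics; cat > h.py <<'E'
import numpy as np, cv2
from workcell import bot, imaging, workorder
def look(n,f=None):
    c=imaging.get_calibration(n); im=imaging.read_camera(n)
    if f: cv2.imwrite('pics/'+f,im[:,:,::-1])
    return im,c
def foc(c): return 210/np.tan(np.radians(c['fovy'])/2)
def ray(c,p):
    R=np.array(c['R']);t=np.array(c['t']);f=foc(c)
    d=R.T@np.array([(p[0]-c['cx'])/f,(p[1]-c['cy'])/f,1]); return -R.T@t,d
def onz(c,p,z):
    o,d=ray(c,p); return o+d*(z-o[2])/d[2]
def proj(c,X):
    q=np.array(c['R'])@np.array(X)+np.array(c['t']); f=foc(c); return np.array([c['cx']+f*q[0]/q[2],c['cy']+f*q[1]/q[2]])
E
python3 - <<'E'
from h import *
ims=[look(n,n+'0.png') for n in('scene','top')]
cv2.imwrite('pics/both.png',cv2.resize(np.hstack([i[0] for i in ims]),(800,300))[:,:,::-1])
for i,c in ims: print({k:np.round(v,3).tolist() for k,v in c.items() if k!='lens'})
print(bot.get_obs())
E
```

```text
{'fovy': 52.66, 'cx': 273.28, 'cy': 212.659, 'R': [[0.885, -0.466, -0.012], [-0.278, -0.506, -0.817], [0.375, 0.726, -0.577]], 't': [-0.554, 0.092, 0.897]}
{'fovy': 45.823, 'cx': 278.138, 'cy': 203.085, 'R': [[-0.002, -1.0, -0.008], [-0.995, 0.002, -0.095], [0.095, 0.007, -0.995]], 't': [-0.222, 0.507, 1.178]}
{'time_s': 0.1, 'joint_positions': array([-8.51068772e+01,  1.79547057e+01,  8.58469202e+01,  4.40041598e-04,
        7.62605771e+01, -1.28020286e+01]), 'qd': array([ 0.09397818, -0.00620671, -0.07851084, -0.00574844, -0.01300974,
        0.04987425]), 'joint_torque': array([ 1.83357515e-03, -4.02817690e+01, -2.52647352e+01,  6.95416611e-02,
        3.42354854e-02, -4.49148524e-05]), 'position': array([ 0.15952964, -0.49997436,  0.24924996]), 'tool_rot': array([-1.79939438e+02, -1.41998386e-02,  1.76950391e+01]), 'ft_force': array([-0.52758515, -0.03154299, -0.07598885]), 'moment': array([-0.01486003, -0.06960795,  0.02037704]), 'opening': 0.08838184266339424}
```

View pics/top0.png

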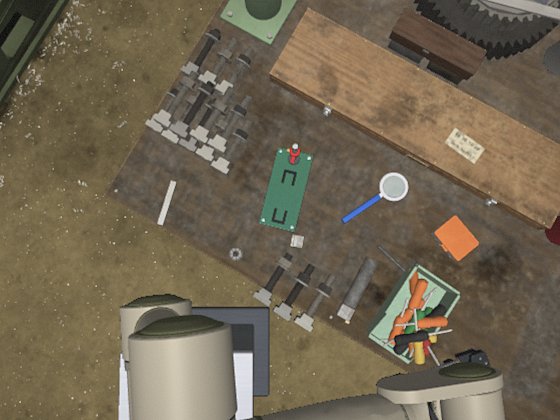

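View pics/scene0.png

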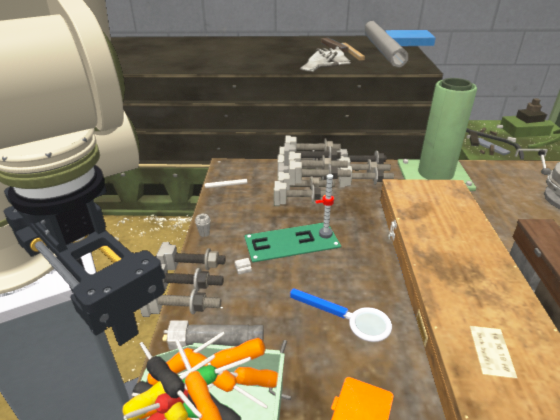

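The top view shows the key at (167,202), the stand at (287,190) with its post at (295,152), and the loupe handle at (363,208) with its ring at (394,187). The collet is at (236,254) and the T-nut at (297,241). In the scene view the red pointer is at (325,200).

```bash
cat > m.py <<'E'
from h import *
T=cv2.imread('pics/top0.png')[:,:,::-1];S=cv2.imread('pics/scene0.png')[:,:,::-1]
ct=imaging.get_calibration('top');cs=imaging.get_calibration('scene')
def big(m,box):
    k=np.zeros(m.shape,np.uint8);x0,y0,x1,y1=box;k[y0:y1,x0:x1]=m[y0:y1,x0:x1]
    c,_=cv2.findContours(k,0,2);return max(c,key=cv2.contourArea)
def rect(c,cal,z):
    b=cv2.boxPoints(cv2.minAreaRect(c));P=np.array([onz(cal,p,z) for p in b])
    e=P[1]-P[0],P[2]-P[1];L=[np.linalg.norm(v) for v in e];v=e[int(np.argmax(L))]
    print(np.round(P.mean(0),4),'size',np.round(L,4),'yaw',round(np.degrees(np.arctan2(v[1],v[0]))%180,1));return P
def hsv(i):return cv2.cvtColor(np.ascontiguousarray(i),cv2.COLOR_RGB2HSV)
h=hsv(T)
print('key');rect(big(((h[...,2]>150)&(h[...,1]<60)).astype(np.uint8),(140,165,200,240)),ct,.007)
print('plate');P=rect(big(((h[...,0]>65)&(h[...,0]<95)&(h[...,1]>120)).astype(np.uint8),(245,130,330,245)),ct,.006)
print('handle');rect(big(((h[...,0]>100)&(h[...,0]<125)&(h[...,1]>150)).astype(np.uint8),(330,180,400,235)),ct,.014)
r=big(((h[...,2]>110)&(h[...,1]<70)).astype(np.uint8),(370,165,420,210));c,rad=cv2.minEnclosingCircle(r);print('ring',onz(ct,c,.009),rad)
hs=hsv(S)
red=lambda g:(((g[...,0]<6)|(g[...,0]>174))&(g[...,1]>150)&(g[...,2]>70)).astype(np.uint8)
a=big(red(h),(270,135,320,185));b=big(red(hs),(300,180,350,220))
print('red top',a[:,0].min(0),a[:,0].max(0),'scene',b[:,0].min(0),b[:,0].max(0))
cv2.imwrite('pics/red.png',np.hstack([cv2.resize(np.ascontiguousarray(i),None,fx=8,fy=8,interpolation=0) for i in (T[140:175,275:310],S[180:215,305:345])])[:,:,::-1])
E
python3 m.py
```

```text
key
[0.5101 0.0519 0.007 ] size [0.1116 0.0149] yaw 162.7
plate
[ 0.6322 -0.277   0.006 ] size [0. 0.] yaw 0.0
handle
[ 0.4936 -0.4229  0.014 ] size [0.1081 0.0121] yaw 123.4
ring [ 0.54385891 -0.51396739  0.009     ] 19.31330680847168
red top [290 147] [299 162] scene [315 196] [333 205]
```

View pics/red.png

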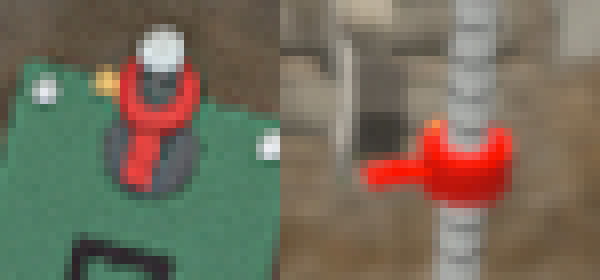

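The zoomed view shows the pointer tip at about (292.2,163.3) in the top picture and (315.6,202.3) in the scene picture.

```bash
cat > m2.py <<'E'
import io,contextlib
with contextlib.redirect_stdout(io.StringIO()):
    from m import *
print(h[215,285],h[200,287],h[180,280])
g=((h[...,0]>60)&(h[...,0]<100)&(h[...,1]>75)).astype(np.uint8)
g=cv2.morphologyEx(g,cv2.MORPH_CLOSE,np.ones((9,9)))
P=rect(big(g,(245,130,330,245)),ct,.006);print(P.round(4))
def tri(p,q):
    o,d=ray(ct,p);O,D=ray(cs,q);s=np.linalg.lstsq(np.c_[d,-D],O-o,rcond=None)[0]
    a=o+d*s[0];b=O+D*s[1];return ((a+b)/2).round(4),np.linalg.norm(a-b).round(4)
print('tip',tri((292.2,163.0),(315.6,202.3)))
for X,n in(((236,251),'collet'),((297,239),'nut')):print(n,onz(ct,X,.03))
E
python3 m2.py
```

```text
[140  16  48] [ 77  99 126] [ 75 101 124]
[ 0.5433 -0.2416  0.006 ] size [0.1949 0.089 ] yaw 166.1
[[ 0.4596 -0.1753  0.006 ]
 [ 0.6488 -0.2222  0.006 ]
 [ 0.6266 -0.3084  0.006 ]
 [ 0.4382 -0.2604  0.006 ]]
tip (array([ 0.5914, -0.2558,  0.0962]), np.float64(0.0006))
collet [ 0.39087964 -0.12213454  0.03      ]
nut [ 0.41916072 -0.26771241  0.03      ]
```

Call:
{"op": "jog_arm", "data": {"motion": [[0.583,0.92,-0.167,0,0,-0.778,1],[0.583,0.92,-0.167,0,0,-0.778,1],[0.583,0.92,-0.167,0,0,-0.778,1],[0.583,0.92,-0.167,0,0,-0.778,1],[0.583,0.92,-0.167,0,0,-0.778,1],[0.583,0.92,-0.167,0,0,-0.778,1],[0.583,0.92,-0.167,0,0,-0.778,1],[0.583,0.92,-0.167,0,0,-0.778,1],[0.583,0.92,-0.167,0,0,-0.778,1],[0.583,0.92,-0.167,0,0,-0.778,1],[0.583,0.92,-0.167,0,0,-0.778,1],[0.583,0.92,-0.167,0,0,-0.778,1]], "force": 20}}

```text
time_s: 1.6
position: [0.5096, 0.0541, 0.148]
tool_rot: [-179.9, 0.1, -17.1]
ft_force: [-0.7, -0.8, -0.1]
opening: 0.088
```

```bash
python3 - <<'E'
from h import *
o=bot.get_obs();print(o['time_s'],o['position'],o['tool_rot'])
im,c=look('wrist','w1.png')
E
```

```text
1.6 [0.50955565 0.05407795 0.14804027] [-1.79944948e+02  7.67969654e-02 -1.71148500e+01]
```

View pics/w1.png

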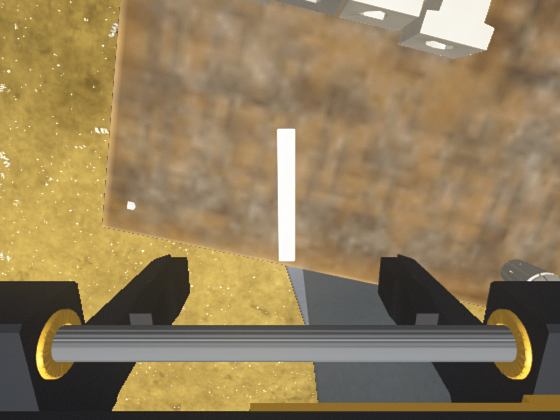

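The key is at about (286,195) in the wrist view, fully visible and nearly aligned with the fingers.

```bash
python3 - <<'E'
import io,contextlib
with contextlib.redirect_stdout(io.StringIO()):
    from m import *
im=cv2.imread('pics/w1.png')[:,:,::-1];c=imaging.get_calibration('wrist');g=hsv(im)
rect(big(((g[...,2]>200)&(g[...,1]<40)).astype(np.uint8),(265,110,310,275)),c,.007)
E
```

```text
[0.5096 0.0499 0.007 ] size [0.0131 0.1101] yaw 163.3
```

Call:
{"op": "jog_arm", "data": {"motion": [[0,-0.006,-0.1,0,0,0,1],[0,-0.006,-0.2,0,0,0,0.2],[0,-0.006,-0.225,0,0,0,0],[0,-0.006,-0.225,0,0,0,0],[0,-0.006,-0.225,0,0,0,-1],[0,-0.006,-0.225,0,0,0,-1],[0,-0.006,-0.225,0,0,0,-1],[0,-0.006,-0.225,0,0,0,-1],[0,-0.006,-0.225,0,0,0,-1],[0,-0.006,-0.225,0,0,0,-1]], "force": 25}}

```text
time_s: 2.9
position: [0.5092, 0.0492, 0.0135]
tool_rot: [-180.0, 0.1, -17.2]
ft_force: [-0.1, 0.7, 1.9]
opening: 0.0133
```

Call:
{"op": "jog_arm", "data": {"motion": [[0,0,0.09,0,0,0,-1],[0,0,0.16,0,0,0,-1],[0.024,-0.477,0.16,0,0,0.073,-1],[0.024,-0.477,0.16,0,0,0.073,-1],[0.024,-0.477,0.16,0,0,0.073,-1],[0.024,-0.477,0.16,0,0,0.073,-1],[0.024,-0.477,0.16,0,0,0.073,-1],[0.024,-0.477,0.16,0,0,0.073,-1],[0.024,-0.477,0.16,0,0,0.073,-1],[0.024,-0.477,0.16,0,0,0.073,-1]]}}

```text
time_s: 4.15
position: [0.5237, -0.2357, 0.1095]
tool_rot: [-179.9, 0.1, -13.8]
ft_force: [-0.9, -0.3, -1.5]
opening: 0.0135
```

```bash
python3 - <<'E'
from h import *
o=bot.get_obs();print(o['time_s'],o['position'],o['tool_rot'],o['opening'])
im,c=look('wrist','w2.png')
look('top','top2.png')
for n,z in((.0,.006),):
  for x,y in((-.06,.01),(-.06,-.01),(.06,.01),(.06,-.01),(-.0775,.045),(-.0775,-.045)):
    a=np.radians(-13.9);print((x,y),proj(c,[.5239+x*np.cos(a)-y*np.sin(a),-.2368+x*np.sin(a)+y*np.cos(a),.006]).round(1))
E
```

```text
4.15 [ 0.52367675 -0.23573584  0.10951816] [-1.79939999e+02  7.26434810e-02 -1.38277739e+01] 0.013497891900530792
(-0.06, 0.01) [270.3 287.8]
(-0.06, -0.01) [296.5 287.9]
(0.06, 0.01) [268.6 126.1]
(0.06, -0.01) [298.7 126.2]
(-0.0775, 0.045) [225.5 307.7]
(-0.0775, -0.045) [341.2 308.1]
```

View pics/w2.png

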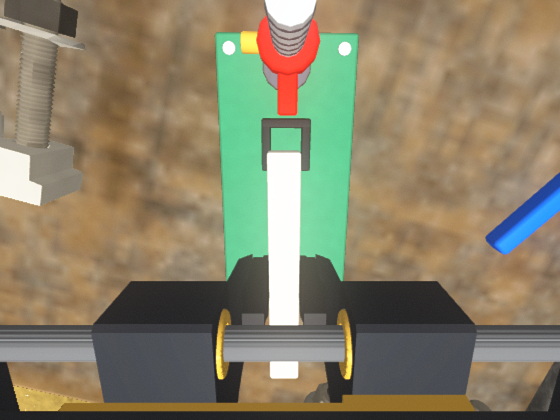

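The wrist view shows the key held along the nest axis with its far end at (284,152), the nest's far U at (286,120) and the pointer at (287,112).

```bash
python3 - <<'E'
import io,contextlib
with contextlib.redirect_stdout(io.StringIO()):
    from m import *
im=cv2.imread('pics/w2.png')[:,:,::-1];c=imaging.get_calibration('wrist');g=hsv(im)
N=np.array([.5239,-.2368]);a=np.radians(-13.9);u=np.array([np.cos(a),np.sin(a)]);v=np.array([-u[1],u[0]])
st=lambda P:np.round([(P[:2]-N)@u,(P[:2]-N)@v],4)
gr=(g[...,0]>60)&(g[...,0]<100)&(g[...,1]>75)
for r in(60,110,180,240):
    x=np.where(gr[r,190:380])[0]+190;print(r,st(onz(c,(x.min(),r+.5),.006)),st(onz(c,(x.max()+1,r+.5),.006)))
y=np.where(gr[:100,235])[0];print('plate far edge',st(onz(c,(235,y.min()),.006)))
dk=g[...,2]<75
x=np.where(dk[145,250:325])[0]+250;print('U',x, st(onz(c,(x.min(),145.5),.013)),st(onz(c,(x.max()+1,145.5),.013)))
y=np.where(dk[112:150,275])[0]+112;print(y,st(onz(c,(275,y.min()),.013)))
wh=(g[...,2]>200)&(g[...,1]<40)
for r in(165,240):
    x=np.where(wh[r,250:320])[0]+250;print('key',r,[st(onz(c,(q,r+.5),.1035)) for q in(x.min(),x.max()+1)])
y=np.where(wh[140:200,284])[0]+140;print('end',st(onz(c,(284,y.min()),.1035)))
E
```

```text
60 [0.1004 0.0424] [ 0.1005 -0.0464]
110 [0.0701 0.0421] [ 0.0702 -0.0463]
180 [0.0234 0.0425] [ 0.0236 -0.0464]
240 [-0.0213  0.0425] [-0.021 -0.046]
plate far edge [0.116  0.0298]Traceback (most recent call last):
  File "<stdin>", line 12, in <module>
    return umr_minimum(a, axis, None, out, keepdims, initial, where)
ValueError: zero-size array to reduction operation minimum which has no identity
```

```bash
python3 - <<'E'
import io,contextlib
with contextlib.redirect_stdout(io.StringIO()):
    from m import *
im=cv2.imread('pics/w2.png')[:,:,::-1];c=imaging.get_calibration('wrist');g=hsv(im)
N=np.array([.5239,-.2368]);a=np.radians(-13.9);u=np.array([np.cos(a),np.sin(a)]);v=np.array([-u[1],u[0]])
st=lambda P:np.round([(P[:2]-N)@u,(P[:2]-N)@v],4)
dk=(g[...,1]<75)&(g[...,2]<110)
x=np.where(dk[140,250:325])[0]+250;print('U',x, st(onz(c,(x.min(),140.5),.013)),st(onz(c,(x.max()+1,140.5),.013)))
y=np.where(dk[112:150,275])[0]+112;print(y,st(onz(c,(275,y.min()),.013)))
wh=(g[...,2]>200)&(g[...,1]<40)
for z in (.1005,.1035):
  for r in(165,240):
    x=np.where(wh[r,250:320])[0]+250;print('key',r,[st(onz(c,(q,r+.5),z)) for q in(x.min(),x.max()+1)])
  y=np.where(wh[140:200,284])[0]+140;print('end',st(onz(c,(284,y.min()),z)))
y=np.where(wh[340:400,284])[0]+340;print('near end',st(onz(c,(284,y.max()+1),.1035)))
print('tcp',st(np.array([.52368,-.23574])))
E
```

```text
U [262 263 264 265 266 267 268 269 270 302 303 304 305 306 307 308 309] [0.0514 0.0138] [ 0.0515 -0.0175]
[118 119 120 121 122 123 124 125 126 127] [0.0656 0.0052]
key 165 [array([0.0495, 0.0064]), array([ 0.0495, -0.0077])]
key 240 [array([0.0163, 0.0063]), array([ 0.0163, -0.0078])]
end [ 0.0551 -0.0006]
key 165 [array([0.05  , 0.0062]), array([ 0.05  , -0.0075])]
key 240 [array([0.0175, 0.0062]), array([ 0.0175, -0.0076])]
end [ 0.0554 -0.0007]
near end [-0.055  -0.0009]
tcp [-0.0005  0.001 ]
```

Call:
{"op": "jog_arm", "data": {"motion": [[-0.001,-0.002,-0.05,0,0,0,-1],[-0.001,-0.002,-0.09,0,0,0,-1],[-0.001,-0.002,-0.12,0,0,0,-1],[-0.001,-0.002,-0.137,0,0,0,-1],[-0.001,-0.002,-0.149,0,0,0,-1],[-0.001,-0.002,-0.149,0,0,0,-1],[-0.001,-0.002,-0.149,0,0,0,-1]]}}

```text
time_s: 5.12
position: [0.5234, -0.2374, 0.0207]
tool_rot: [-180.0, 0.0, -13.8]
ft_force: [-0.3, 0.1, -0.9]
opening: 0.0136
```

Call:
{"op": "jog_arm", "data": {"motion": [[0,0,-0.002,0,0,0,-1],[0,0,-0.002,0,0,0,-0.3],[0,0,-0.002,0,0,0,-0.3],[0,0,-0.002,0,0,0,-0.3],[0,0,-0.002,0,0,0,-0.3],[0,0,0.05,0,0,0,-0.3],[0,0,0.15,0,0,0,-0.3],[0,0,0.2,0,0,0,-0.3],[0,0,0.2,0,0,0,-0.3]]}}

```text
time_s: 6.25
position: [0.5242, -0.2379, 0.1429]
tool_rot: [179.9, -0.2, -13.8]
ft_force: [-0.5, 0.2, -1.4]
opening: 0.0311
```

```bash
python3 - <<'E'
from h import *
o=bot.get_obs();print(o['time_s'],o['position'],o['tool_rot'],o['opening'])
look('wrist','w3.png')
E
```

```text
6.25 [ 0.52415073 -0.23790753  0.14285794] [179.93157382  -0.22792458 -13.83142354] 0.031124751191404763
```

View pics/w3.png

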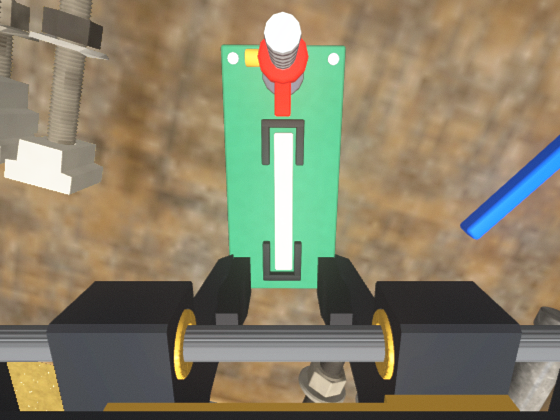

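The key lies inside both black U's, spanning (284,133)–(284,270) and centred. Next comes the loupe.

Call:
{"op": "jog_arm", "data": {"motion": [[-0.025,-0.35,0.03,0,0,-1,0.2],[-0.025,-0.35,0.03,0,0,-1,0.2],[-0.025,-0.35,0.03,0,0,-1,0.2],[-0.025,-0.35,0.03,0,0,-1,0.2],[-0.025,-0.35,0.03,0,0,-1,0.2],[-0.025,-0.35,0.03,0,0,-1,0.2],[-0.025,-0.35,0.03,0,0,-1,0.2]]}}

```text
time_s: 7.18
position: [0.5089, -0.446, 0.1587]
tool_rot: [-180.0, 0.0, -58.6]
ft_force: [0.2, -0.8, 0.3]
opening: 0.0531
```

```bash
python3 - <<'E'
import io,contextlib
with contextlib.redirect_stdout(io.StringIO()):
    from m import *
# released key vs nest, from w3 (no motion model needed: pixels at same heights are compared later)
o=bot.get_obs();print(o['time_s'],o['position'],o['tool_rot'],o['opening'])
im,c=look('wrist','w4.png');g=hsv(im)
rect(big(((g[...,0]>100)&(g[...,0]<125)&(g[...,1]>150)).astype(np.uint8),(0,0,560,280)),c,.016)
E
```

```text
7.175 [ 0.50885768 -0.44603456  0.15866472] [-1.79991025e+02  5.42758822e-03 -5.86299102e+01] 0.05311642903032752
[ 0.4955 -0.4286  0.016 ] size [0.013  0.0999] yaw 123.8
```

View pics/w4.png

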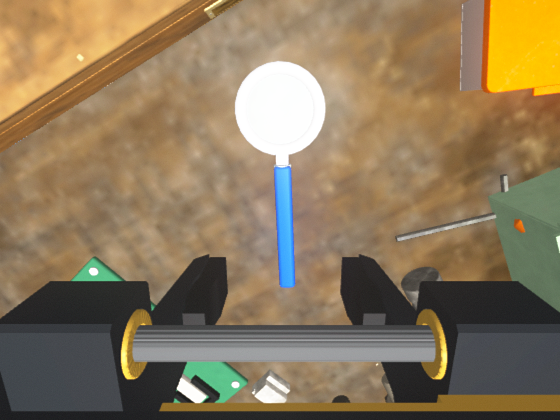

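The loupe is fully visible: lens at (280,108), handle from (283,166) to (287,287).

```bash
python3 - <<'E'
import io,contextlib
with contextlib.redirect_stdout(io.StringIO()):
    from m import *
im=cv2.imread('pics/w4.png')[:,:,::-1];c=imaging.get_calibration('wrist');g=hsv(im)
P=rect(big(((g[...,0]>100)&(g[...,0]<125)&(g[...,1]>150)).astype(np.uint8),(250,150,320,300)),c,.014)
m=((g[...,2]>225)&(g[...,1]<45)).astype(np.uint8);m[:, :225]=0
cc=big(m,(225,50,335,150));(x,y),r=cv2.minEnclosingCircle(cc);L=onz(c,(x,y),.010);print(x,y,r,L,r*(L-onz(c,(x+1,y),.010)))
h0=P.mean(0);d=(L-h0)[:2];print('dist(98)',np.linalg.norm(d),np.degrees(np.arctan2(d[1],d[0])))
print(h0[:2]+d/np.linalg.norm(d)*.030)
E
```

```text
[ 0.4932 -0.4253  0.014 ] size [0.0131 0.1075] yaw 123.8
279.8333435058594 107.5 46.65782928466797 [ 0.54810944 -0.50836373  0.01      ] [0.03100166 0.01890303 0.        ]
dist(98) 0.09952935941231345 -56.52232487907233
[ 0.50975621 -0.45036923]
```

Call:
{"op": "jog_arm", "data": {"motion": [[0.001,-0.006,-0.1,0,0,0.049,0.2],[0.001,-0.006,-0.19,0,0,0.049,0.2],[0.001,-0.006,-0.23,0,0,0.049,0.2],[0.001,-0.006,-0.242,0,0,0.049,0.2],[0.001,-0.006,-0.242,0,0,0.049,0.2],[0.001,-0.006,-0.242,0,0,0.049,-1],[0.001,-0.006,-0.242,0,0,0.049,-1],[0.001,-0.006,-0.242,0,0,0.049,-1],[0.001,-0.006,-0.242,0,0,0.049,-1],[0.001,-0.006,-0.242,0,0,0.049,-1],[0.001,-0.006,-0.242,0,0,0.049,-1],[0.001,-0.006,-0.242,0,0,0.049,-1]], "force": 40}}

```text
time_s: 8.72
position: [0.5096, -0.4499, 0.0139]
tool_rot: [-180.0, -0.0, -56.5]
ft_force: [0.2, 0.9, 2.1]
opening: 0.0138
```

Call:
{"op": "jog_arm", "data": {"motion": [[0,0,0.06,0,0,0,-1],[0,0,0.15,0,0,0,-1],[0,0,0.24,0,0,0,-1],[0,0,0.3,0,0,0,-1],[-0.03,0.12,0.3,0,0,0.2,-1],[-0.05,0.22,0.3,0,0,0.4,-1],[-0.088,0.32,0.3,0,0,0.6,-1],[-0.088,0.383,0.3,0,0,0.8,-1],[-0.088,0.383,0.3,0,0,0.947,-1],[-0.088,0.383,0.3,0,0,0.947,-1],[-0.088,0.383,0.3,0,0,0.947,-1]]}}

```text
time_s: 10.1
position: [0.4567, -0.2205, 0.1937]
tool_rot: [-180.0, -0.0, -14.0]
ft_force: [-0.2, 0.6, -0.6]
opening: 0.0133
```

```bash
python3 - <<'E'
import io,contextlib
with contextlib.redirect_stdout(io.StringIO()):
    from m import *
o=bot.get_obs();print(o['time_s'],o['position'],o['tool_rot'],o['opening'],o['ft_force'])
a,c=look('wrist','w5.png');b,_=look('scene','s5.png');t,_=look('top','t5.png')
cv2.imwrite('pics/c5.png',np.hstack([cv2.resize(a,(533,400)),cv2.resize(b[120:300,200:320],(267,400))])[:,:,::-1])
E
```

```text
10.1 [ 0.45672164 -0.22051899  0.19370176] [-1.79981600e+02 -2.03565033e-02 -1.40087999e+01] 0.01331363427032292 [-0.1808306   0.59735099 -0.56024807]
```

View pics/c5.png

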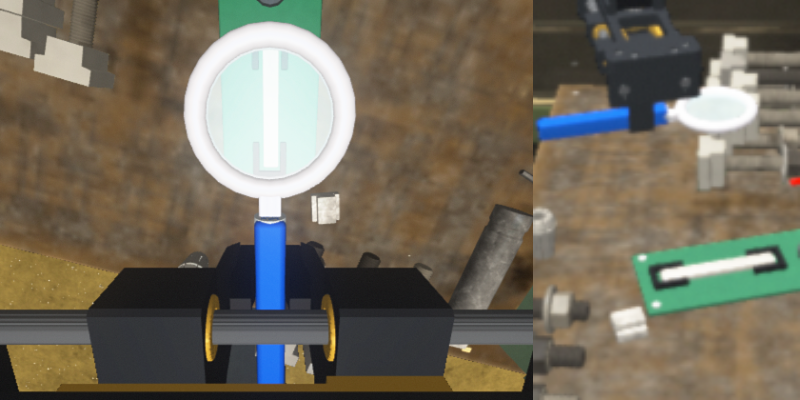

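The loupe hangs from the handle with the lens over the key. I'll check its tilt by comparing the lens position in the three views.

```bash
python3 - <<'E'
import io,contextlib
with contextlib.redirect_stdout(io.StringIO()):
    from m import *
cw=imaging.get_calibration('wrist')
ld=lambda f:cv2.imread('pics/'+f)[:,:,::-1]
W,S5,T5=ld('w5.png'),ld('s5.png'),ld('t5.png')
a=np.radians(-14);u=np.array([np.cos(a),np.sin(a),0]);v=np.array([-u[1],u[0],0])
tcp=np.array([.4567,-.2205,.1937])
g=hsv(W);m=((g[...,2]>190)&(g[...,1]<35)).astype(np.uint8)
cc=big(m,(180,15,385,200));print('ring obs box',cv2.boundingRect(cc))
th=np.linspace(0,2*np.pi,90)
for tilt in(-5,0,5):
    t=np.radians(tilt);U=u*np.cos(t)+np.array([0,0,1])*np.sin(t)
    for zz in(-.004,):
        L=tcp+np.array([0,0,zz-.005])+.069*U
        q=np.array([proj(cw,L+.036*(np.cos(k)*U+np.sin(k)*v)+[0,0,.005]) for k in th]);print(tilt,q.min(0).round(),(q.max(0)-q.min(0)).round())
        qs=np.array([proj(cs,L+.036*(np.cos(k)*U+np.sin(k)*v)) for k in th]);print('  scene ext',qs.min(0).round(1),qs.max(0).round(1),'handle end',proj(cs,L-.153*U+[0,0,.003]).round(1))
gs=hsv(S5);bl=((gs[...,0]>100)&(gs[...,0]<125)&(gs[...,1]>150)).astype(np.uint8)
print('scene handle',cv2.boundingRect(big(bl,(190,130,320,210))))
m=((gs[...,2]>175)&(gs[...,1]<40)).astype(np.uint8);print('scene ring',cv2.boundingRect(big(m,(255,150,305,190))))
wk=ld('w3.png')
E
```

```text
ring obs box (193, 23, 180, 177)
-5 [191.  20.] [180. 187.]
  scene ext [263.6 162.8] [300.9 180.9] handle end [202.1 174.5]
0 [186.  12.] [188. 196.]
  scene ext [263.7 159.9] [301.2 178.4] handle end [202.3 177.9]
5 [182.   7.] [197. 204.]
  scene ext [263.6 156.7] [301.1 176.1] handle end [202.9 181.3]
scene handle (202, 168, 42, 15)
scene ring (260, 150, 42, 40)
```

```bash
python3 - <<'E'
import io,contextlib
with contextlib.redirect_stdout(io.StringIO()):
    from m import *
cw=imaging.get_calibration('wrist')
ld=lambda f:cv2.imread('pics/'+f)[:,:,::-1]
W,S5=ld('w5.png'),ld('s5.png')
g=hsv(W);print('wrist row 110 V',g[110,188:200,2],g[110,366:380,2],'col281 V',g[16:30,281,2],g[203:214,270,2],g[203:214,262,1])
gs=hsv(S5);bl=(gs[...,0]>100)&(gs[...,0]<125)&(gs[...,1]>120)
for x in range(200,266,4):
    r=np.where(bl[140:200,x])[0]+140;print(x,r.min() if len(r) else '',r.max() if len(r) else '',end=' | ')
k=np.hstack([cv2.resize(np.ascontiguousarray(S5[145:195,195:310]),None,fx=6,fy=6,interpolation=cv2.INTER_CUBIC)])
cv2.imwrite('pics/s5z.png',k[:,:,::-1])
E
```

```text
wrist row 110 V [ 89  92  94  96 100 159 214 230 236 240 242 245] [247 245 243 240 235 230 213 150 131 133 130 130 128 128] col281 V [153 153 152 153 154 155 165 198 218 227 233 237 240 243] [248 246 243 240 228 150 126 126 122 120 119] [ 2  2  1 13 63 79 80 78 75 79 77]
200   | 204 173 182 | 208 173 182 | 212 172 181 | 216 172 181 | 220 171 180 | 224 171 179 | 228 170 179 | 232 170 178 | 236 169 178 | 240 168 177 | 244   | 248   | 252   | 256 166 175 | 260   | 264   |
```

View pics/s5z.png

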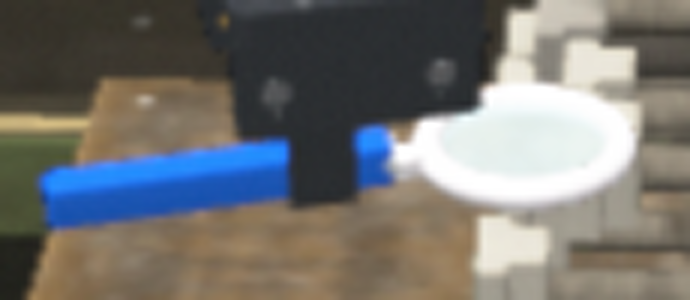

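The scene camera puts the lens centre at row 169.1 and the handle end at row 178, where a level loupe would show 169.2 and 177.9, so it is level. I'll lower it now.

Call:
{"op": "jog_arm", "data": {"motion": [[0,0,-0.04,0,0,0,-1],[0,0,-0.08,0,0,0,-1],[0,0,-0.11,0,0,0,-1],[0,0,-0.135,0,0,0,-1],[0,0,-0.148,0,0,0,-1],[0,0,-0.148,0,0,0,-1],[0,0,-0.148,0,0,0,-1],[0,0,-0.148,0,0,0,-1],[0,0,-0.148,0,0,0,-1],[0,0,-0.148,0,0,0,-1]]}}

```text
time_s: 11.5
position: [0.4568, -0.2205, 0.105]
tool_rot: [-180.0, -0.0, -13.9]
ft_force: [-0.7, 0.2, -1.7]
opening: 0.0136
```

```bash
python3 - <<'E'
import io,contextlib
with contextlib.redirect_stdout(io.StringIO()):
    from m import *
o=bot.get_obs();print(o['time_s'],o['position'],o['tool_rot'],o['opening'],o['qd'].round(2))
b,_=look('scene','s6.png');look('top','t6.png');w,_=look('wrist','w6.png')
tcp=o['position'];a=np.radians(-13.9);L=tcp+[.069*np.cos(a),.069*np.sin(a),-.0089];print('lens',L,'scene px',proj(cs,L),'tip px now(expected 315.6,202.3)')
gs=hsv(b);r=big(red(gs),(300,180,350,220));print(r[:,0].min(0),r[:,0].max(0))
x0,y0=230,170
z=cv2.resize(np.ascontiguousarray(b[170:260,230:350]),(533,400),interpolation=cv2.INTER_CUBIC)
cv2.imwrite('pics/s6z.png',np.hstack([z,cv2.resize(np.ascontiguousarray(w[:,140:420]),(266,400))])[:,:,::-1])
E
```

```text
11.5 [ 0.45675214 -0.22049681  0.10500349] [-1.79983059e+02 -2.95948400e-02 -1.39417106e+01] 0.013592736567256767 [ 0.01  0.02  0.07  0.05 -0.04  0.08]
lens [ 0.52373158 -0.23707255  0.09610349] scene px [282.38782128 206.81626509] tip px now(expected 315.6,202.3)
[315 196] [333 205]
```

View pics/s6z.png

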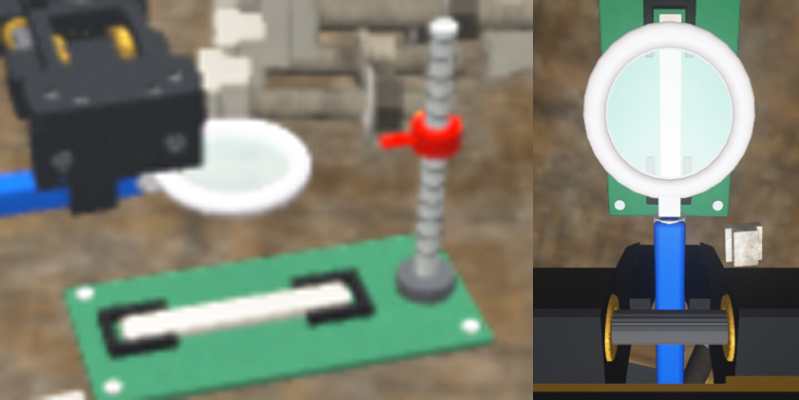

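The lens centre measures about (283,207.4) in the scene picture against a predicted (282.4,206.8). The pointer hasn't moved, the key is seated and the loupe is clear of everything. I'll hand the job in.

```bash
python3 -c "
from h import *
print(workorder.finish_job())"
```

```text
the job is handed in; nothing more can be done
None
```

The key is lying in the nest and let go, and the job was handed in at about 11.7 s with the loupe held over it. No verdict is reported, so the points below are my own checks.

- **Key:** the wrist picture taken after release shows it inside both black U's, centred lengthwise and across.
- **Lens position:** I estimate the lens at (0.524, -0.237, 0.096) m. The pointer tip triangulates to a height of 0.096 m. The lens is also within about 1–2 mm of the nest's middle. In the last scene picture the lens was within about 0.7 pixel (roughly 1 mm) of where this predicts.
- **Level and grip:** the tool was within 0.1° of vertical and the handle was gripped at an opening of 13.6 mm. I had set the grip at 40 N.
- **Left alone:** the red pointer showed at the same pixels before and after. I did not measure the collet and T-nut again; the arm was not taken close to either.

**Disagreements:**
- The wrist camera differed from the top camera by about 2 mm sideways.
- Before lowering, the wrist camera also saw the loupe ring about 4–5% smaller than expected, which could mean the lens end was tilted down by up to about 5° (the limit is 0.12 rad, or 6.9°). The scene camera showed it level, both before and after lowering, and I relied on that.

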